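Straighten the plant row in the loft

ROBOT

A 7-joint arm with a two-finger parallel gripper is mounted at the origin on the work surface. World frame = base frame: x ahead of the robot, y to its left, z up, the work surface at z = 0. Lengths are in m, angles in rad, forces in N, time in s.
With the tool pointing down it reaches from about 0.425 to 0.925 m from the base axis. Payload 6.8 kg.
Tool frame: the origin (TCP) lies at the very end of the fingers, on their centre line; the grasp point (between the pads) lies bot.grip_depth behind it (bot.grip_depth is the distance from the TCP to the grasp point, in m); z points along the fingers, y is the line along which they close (so a half turn about z gives the same grasp; the last joint's range is limited). The gripper opens to 85 mm and grips with 20 to 120 N. Pads are 22 mm wide; open, the fingers measure 114 mm over their backs; the gripper's body (76 mm by 85 mm) begins 54 mm behind the grasp point. The pads swing forward as they close: fully open they stand 13 mm farther back than shut.
Start: joints at [1.043, 0.477, 0.022, 1.555, -0.011, 1.109, -0.083], TCP at [0.275, -0.616, 0.231] pointing down, gripper open.
Joint ranges: [-2.96, 2.96], [-0.34, 2.1], [-1.41, 1.46], [0.24, 2.44], [-1.37, 4.51], [0.17, 1.92], [-2.96, 2.96]. Speed limits (rad/s): [2.39, 2.39, 3.14, 3.14, 3.14, 3.14, 3.14].

INTERFACE

Orientations are given as a unit quaternion [w, x, y, z].
In Python, from station import bot gives the robot as it stands.
- The arm moves only by the tool send_rows, never from a script. Its arguments are lists of equal length, an entry for each row: "slide": the shift along the tool's x, y, z in mm, a list of three; "roll": the turn about the tool's z in degrees; "claw": the opening, from 0 (shut) to 1 (fully open). A call has exactly 8 rows; each row is the pose to reach, as a shift and turn from the pose commanded when the call began, along the tool's axes at that moment; what a row does not reach only later rows make up. A row lasts 1/12 s, in which the tool goes at most 41.7 mm and 7.16 degrees, less where a joint would pass 70% of its speed; a pose out of reach is approached as far as the arm can. A call with a gripper value outside its range is refused whole. The fingers move at their own pace and stop on an object; "force" is the grip in N (left out, the last holds). Time passes only in rows, so rows that repeat a pose let the fingers close, or fill a call up. It gives the time, the measured TCP pose, the force, the opening and the grip force at its end, in the units of the state.
- bot.get_obs(): the state, without advancing time (a new reading comes with each control period).
- bot.read_camera(name): name is "scene" or "top"; returns the picture (384x512x3 uint8, red, green, blue); there is no depth.
- bot.camera_model(name): a dict with "camera_matrix" (3x3 intrinsics, pixels), "D" ([k1, k2, p1, p2, k3] as OpenCV has them; the pictures are not rectified), "camera_from_world" (4x4, takes a point from world to camera coordinates). Camera axes: x right, y down, z forward; pixel columns grow to the right and rows downward; lengths in m; the calibration is good to about 2 mm. A picture is of the moment at which its call begins. camera_model takes no time and is no camera call.
- bot.hand_in(): hands the job in; it is judged then, once.
The state is a dict: "t": time; "q": joint angles; "joint_vel": joint speeds; "joint_torque": joint torques, N m; "eef_pos": TCP position; "tool_rot": TCP orientation; "contact_force": force on the tool from outside, world axes, zero at the start; "torque": the same for the moment, N m; "gripper_width": opening from 0.0 (shut) to 1.0 (fully open); "grasp_force": force on a finger pad.
Only numpy, scipy, OpenCV 4.12 (cv2) and the standard library are available. Lean on these libraries where they do the work, as an engineer would, in place of code of your own. Each camera call takes 0.05 s, during which the arm holds its last target. There are 200 camera calls.

TASK

Tidy the plants on the loft table: slide the potted cactus out from in front of the dark wooden rail until its saucer sits wholly on the round cork inlay, and slide the three square planters, in any order, into a straight, evenly spaced row, each flush against the front of the rail and centred on one of its brass stripes. Slide everything along the table without lifting or tipping it, and leave the mug, the mister bottle, the spare pot, the seed tin and the comic books where they are.

Things in the scene. Friction and masses are not known exactly. Their poses are not given: they have to be found in the camera images.
- rail: dark wooden batten fixed to the table, 330 mm long (along its y), 20 mm deep (along its x) and 25 mm high, with three 8 mm wide brass stripes across it at y = -105, 0 and 105 mm. Origin: on the table at the foot of the middle of its front face, the long face that looks to the robot; x points away from the robot, into the wood
- mark_left (a point): point at the foot of the rail's front face, at the height of the table, in line with the left (robot's left, y = +105 mm) brass stripe; axes as the rail's. A planter flush on this mark has its centre 30 mm in front of it (towards -x of the rail)
- mark_middle (a point): point at the foot of the rail's front face, at the height of the table, in line with the middle brass stripe; axes as the rail's. A planter flush on this mark has its centre 30 mm in front of it (towards -x of the rail)
- mark_right (a point): point at the foot of the rail's front face, at the height of the table, in line with the right (y = -105 mm) brass stripe; axes as the rail's. A planter flush on this mark has its centre 30 mm in front of it (towards -x of the rail)
- planter_blue: blue square ceramic planter, 60 x 60 mm and 50 mm high, with a small rigid succulent on top reaching 75 mm (within 28 mm of the middle); loose, 0.17 to 0.35 kg. Origin: centre of its underside; z up, x and y square to its sides. It may take any of the three marks
- planter_grey: concrete-grey square ceramic planter, 60 x 60 mm and 50 mm high, with a small rigid succulent on top reaching 75 mm (within 28 mm of the middle); loose, 0.17 to 0.35 kg. Origin: centre of its underside; z up, x and y square to its sides. It may take any of the three marks
- planter_yellow: yellow square ceramic planter, 60 x 60 mm and 50 mm high, with a small rigid succulent on top reaching 75 mm (within 28 mm of the middle); loose, 0.17 to 0.35 kg. Origin: centre of its underside; z up, x and y square to its sides. It may take any of the three marks
- cactus: terracotta pot with a small green cactus, in one piece with its round black saucer; loose, 0.28 to 0.56 kg. Saucer 96 mm across, 8 mm high; pot above it 48 mm across at its foot widening to 57 mm at 58 to 64 mm height; cactus (42 mm across) up to 98 mm height. Origin: centre of the saucer's underside, z up
- cork_spot: round cork inlay flush with the table, 120 mm across, beyond one end of the rail (235 mm to the left or right of its middle, centre 55 mm in front of its front face). Origin: its centre
- candle_block: fixed candle holder of dark wood and amber glass, 72 mm across, 64 mm high, beyond the other end of the rail. Origin: centre of its underside
- mug: bystander: white mug, 80 mm across, 85 mm high, on the left. Origin: centre of its underside
- mister: bystander: green glass plant-mister bottle, 66 mm across, 160 mm high, on the right. Origin: centre of its underside
- spare_pot: bystander: empty terracotta pot, 76 mm across, 70 mm high, on the right. Origin: centre of its underside
- comic_red: bystander: red comic book lying flat on the left, 130 x 180 x 22 mm. Origin: centre of its underside
- comic_black: bystander: black comic book on top of the red one, 125 x 175 x 20 mm. Origin: centre of its underside
- seed_tin: bystander: small flat green seed tin, 50 x 90 x 28 mm, behind the rail. Origin: centre of its underside

How it is judged:
At the end, for the whole second after the job is handed in: Each brass stripe has a planter centred on it (8 mm), all flush with the rail (gap at most 6 mm) and square to it (0.1 rad); the cactus saucer's centre within 12 mm of the cork's; all four upright (0.08 rad), flat on the table (underside below 6 mm), at rest ((y of planter_blue in the frame of mark_left between -0.008 and 0.008 m or y of planter_grey in the frame of mark_left between -0.008 and 0.008 m or y of planter_yellow in the frame of mark_left between -0.008 and 0.008 m) and (y of planter_blue in the frame of mark_middle between -0.008 and 0.008 m or y of planter_grey in the frame of mark_middle between -0.008 and 0.008 m or y of planter_yellow in the frame of mark_middle between -0.008 and 0.008 m) and (y of planter_blue in the frame of mark_right between -0.008 and 0.008 m or y of planter_grey in the frame of mark_right between -0.008 and 0.008 m or y of planter_yellow in the frame of mark_right between -0.008 and 0.008 m) and x of planter_blue in the frame of rail between -0.036 and -0.02 m and (angle between the x axis of planter_blue and the x axis of rail, either way round below 0.1 rad or angle between the x axis of planter_blue and the y axis of rail, either way round below 0.1 rad) and x of planter_grey in the frame of rail between -0.036 and -0.02 m and (angle between the x axis of planter_grey and the x axis of rail, either way round below 0.1 rad or angle between the x axis of planter_grey and the y axis of rail, either way round below 0.1 rad) and x of planter_yellow in the frame of rail between -0.036 and -0.02 m and (angle between the x axis of planter_yellow and the x axis of rail, either way round below 0.1 rad or angle between the x axis of planter_yellow and the y axis of rail, either way round below 0.1 rad) and horizontal distance between cactus and cork_spot below 0.012 m and angle between each of planter_blue, planter_grey, planter_yellow, cactus's own z axis and vertical below 0.08 rad and height (world z) of each of planter_blue, planter_grey, planter_yellow, cactus below 0.006 m and linear speed of each of planter_blue, planter_grey, planter_yellow, cactus below 0.01 m/s); the robot touches nothing.
It fails at once if a planter or the cactus is lifted off the table (underside above 15 mm) (height (world z) of any of planter_blue, planter_grey, planter_yellow, cactus above 0.015 m).
It fails at once if a planter or the cactus is tipped (more than 0.3 rad) (angle between any of planter_blue, planter_grey, planter_yellow, cactus's own z axis and vertical above 0.3 rad).
It fails at once if the mug, the mister, the spare pot, the seed tin or a comic book is moved more than 30 mm (distance of any of mug, mister, spare_pot, comic_red, comic_black, seed_tin from where it was at the start of the episode above 0.03 m).
It also fails if it takes over 72 s, if anything falls off the work surface, if the arm or the gripper's body presses on something with over 40 N, if the wrist force passes 120 N, or if a joint passes its speed limit or range.

## Working session

There is one attempt and no reset: what is moved stays moved. The work goes in short steps, Python scripts to look and compute and a tool call to move; the robot and the scene stay as the last step left them, time stands still between calls to the robot, and variables do not carry over. Pictures are saved under pics/ and viewed, at most 10 in all, crops included, and the job is handed in when it is done.

Besides the shell and the picture viewer there is one more tool, called by a JSON object that holds its "method" and its "body", one argument or row to a line. send_rows: Moves the arm, as the interface text tells. Its arguments: {"type":"object","properties":{"slide":{"type":"array","items":{"type":"array","items":{"type":"number"}}},"roll":{"type":"array","items":{"type":"number"}},"claw":{"type":"array","items":{"type":"number"}},"force":{"type":"number"}},"required":["slide","roll","claw"]}

```bash
mkdir -p pics; ls; python3 - <<'E'
from station import bot
import cv2,numpy as np
for n in("top","scene"):
    im=bot.read_camera(n); cv2.imwrite(f"pics/{n}0.png",cv2.resize(im[:,:,::-1],(800,600),interpolation=cv2.INTER_CUBIC))
    m=bot.camera_model(n);print(n,np.round(m["camera_matrix"],1).tolist(),m["D"],np.round(m["camera_from_world"],3).tolist())
o=bot.get_obs();print({k:np.round(v,3).tolist() for k,v in o.items()},bot.grip_depth)
E
```

```text
pics
top [[473.0, 0.0, 258.0], [0.0, 473.0, 185.5], [0.0, 0.0, 1.0]] [0.06428742 0.         0.         0.         0.        ] [[0.006, -1.0, 0.0, 0.01], [-0.991, -0.006, -0.13, 0.599], [0.13, 0.0, -0.991, 1.308], [0.0, 0.0, 0.0, 1.0]]
scene [[409.8, 0.0, 255.2], [0.0, 409.8, 191.1], [0.0, 0.0, 1.0]] [0.05018126 0.         0.         0.         0.        ] [[0.721, 0.693, -0.004, -0.448], [0.575, -0.602, -0.554, -0.289], [-0.386, 0.397, -0.832, 1.545], [0.0, 0.0, 0.0, 1.0]]
{'t': 0.1, 'q': [1.043, 0.478, 0.022, 1.556, -0.012, 1.109, -0.083], 'joint_vel': [-0.001, -0.001, 0.001, -0.003, -0.001, 0.002, 0.001], 'joint_torque': [0.006, -59.776, 1.614, -28.195, 0.013, 0.005, 0.0], 'eef_pos': [0.275, -0.616, 0.23], 'tool_rot': [-0.001, 0.978, 0.208, -0.0], 'contact_force': [0.445, 0.727, 0.019], 'torque': [-0.05, 0.007, -0.017], 'grasp_force': 0.0, 'gripper_width': 0.994} 0.0187
```

View pics/top0.png

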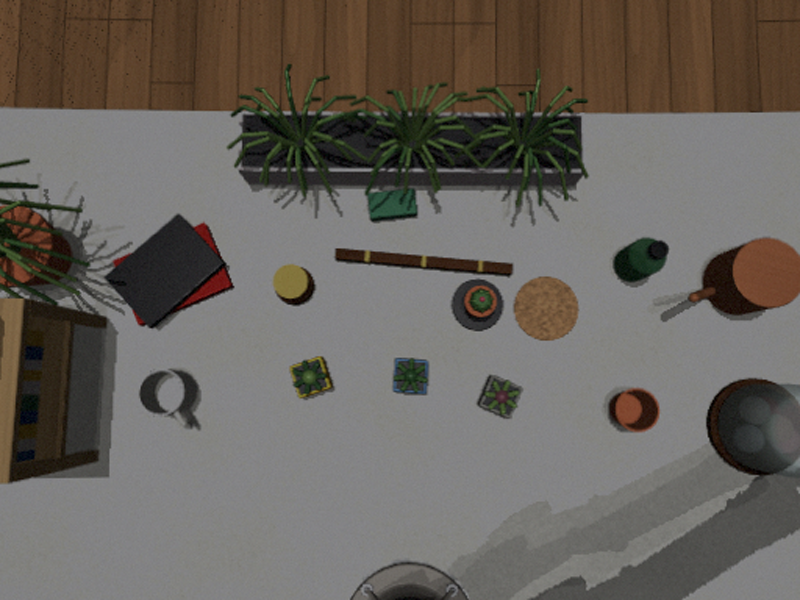

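View pics/scene0.png

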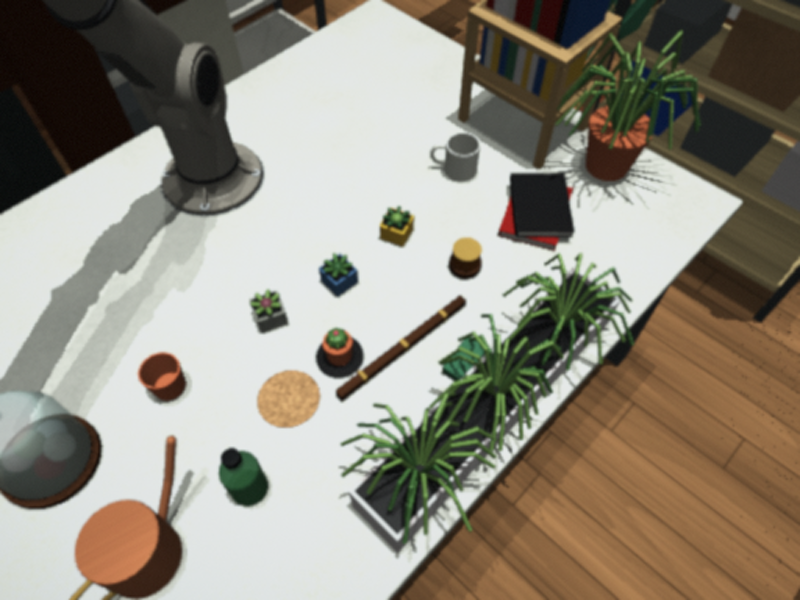

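Top view (800x600): rail from (336,255) to (512,269); stripes at (367,257), (424,262), (480,267). Cork (546,308), cactus (478,303), planters yellow (311,377), blue (411,376), grey (500,396), candle (293,285). The cork is on the robot's right. Next I'll make a metric rectified enlargement.

```bash
cat > h.py <<'E'
from station import bot
import cv2,numpy as np
X1,Y1,S=0.76,0.22,1700.
def cam(n="top"):
    m=bot.camera_model(n);T=np.array(m["camera_from_world"]);return np.array(m["camera_matrix"]),np.array(m["D"]),T
def ortho(fn,z=0.025,w=800,h=600,n="top",x1=X1,y1=Y1,s=S):
    K,D,T=cam(n);u,v=np.meshgrid(np.arange(w),np.arange(h))
    P=np.stack([x1-v/s,y1-u/s,np.full(u.shape,z)],-1).reshape(-1,3).astype(float)
    p=cv2.projectPoints(P,cv2.Rodrigues(T[:3,:3])[0],T[:3,3],K,D)[0].reshape(h,w,2).astype(np.float32)
    im=cv2.remap(bot.read_camera(n),p[...,0],p[...,1],cv2.INTER_CUBIC)[:,:,::-1].copy()
    im=cv2.convertScaleAbs(im,alpha=1.6)
    cv2.imwrite(fn,im);return im
def at(u,v,z,z0=0.025,n="top",x1=X1,y1=Y1,s=S):
    T=cam(n)[2];C=-T[:3,:3].T@T[:3,3];P=np.array([x1-v/s,y1-u/s,z0])
    return np.round(C+(P-C)*(C[2]-z)/(C[2]-z0),4)
E
python3 -c "
from h import *
ortho('pics/o1.png')"
```

```text
(no output)
```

View pics/o1.png

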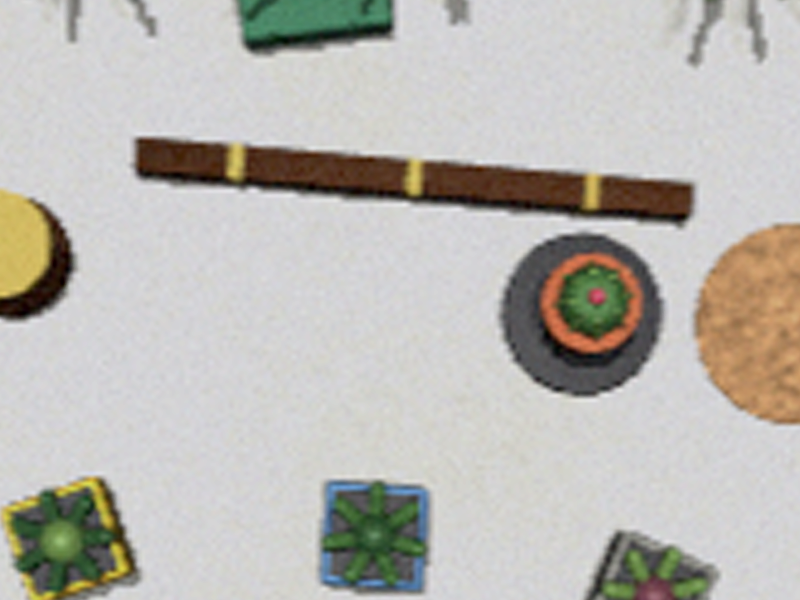

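Ortho view: stripes at (237,162), (414,177), (592,192), so the rail yaw is about -4.8°. The saucer centre is (582,314), the cork's left edge is at u=696 with its centre at v≈323, and the blue planter's centre is (374,536). Grey and yellow are cut off, so I'll make one closer crop of the planters.

```bash
cat >> h.py <<'E'
from scipy.spatial.transform import Rotation as Ro
def rows(wps):
    """wps: world (x,y,z mm, yaw deg); prints slide/roll from the present pose"""
    o=bot.get_obs();p=np.array(o["eef_pos"])*1000;q=np.array(o["tool_rot"]);R=Ro.from_quat(q[[1,2,3,0]]).as_matrix()
    yaw=np.degrees(np.arctan2(R[1,0],R[0,0]));print("t",round(o["t"],2),"tcp",np.round(p,1),"yaw",round(yaw,1),"f",np.round(o["contact_force"],1),"w",round(o["gripper_width"],3),"g",round(o["grasp_force"],1))
    for w in wps: print(np.round(R.T@(np.array(w[:3])-p),1).tolist(),"roll",round(yaw-w[3],1))
E
python3 -c "
from h import *
ortho('pics/o2.png',z=.05,x1=.51,y1=.22,s=1900,h=300)
rows([(577,-124,220,-4.8),(577,-124,60,-4.8),(577,-124,36,-4.8)])
K,D,T=cam();print(-T[:3,:3].T@T[:3,3])
print(at(582,314,.008),at(800,323,0),at(414,192,.025))
"
```

```text
t 0.2 tcp [ 275.  -616.1  230.7] yaw 24.1 f [ 0.1 -0.6  0.1] w 1.0 g 0.0
[476.4, -326.2, 11.0] roll 28.9
[476.4, -326.1, 171.0] roll 28.9
[476.4, -326.0, 195.0] roll 28.9
[0.42380271 0.01279005 1.37460418]
[ 0.5772 -0.1241  0.008 ] [ 0.5727 -0.2555  0.    ] [ 0.6471 -0.0235  0.025 ]
```

View pics/o2.png

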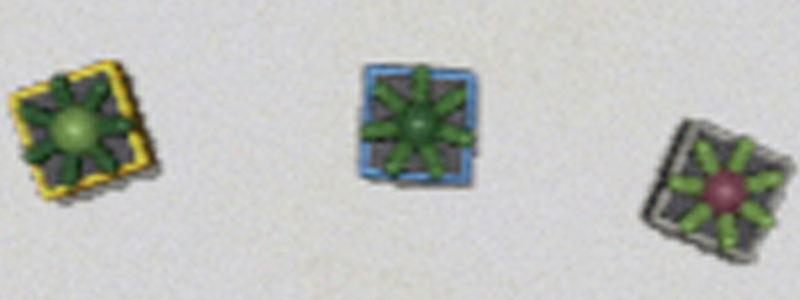

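Planters in the z=0.05 plane: yellow centre (81,130), yaw ≈ +17°; blue (417,125), yaw ≈ -2°; grey (721,191), yaw ≈ -21°. The cactus goes first.

{"method": "send_rows", "body": {
  "slide": [
    [32, -22, 1],
    [64, -44, 1],
    [95, -65, 2],
    [127, -87, 3],
    [159, -109, 4],
    [191, -131, 5],
    [222, -152, 5],
    [254, -174, 6]
  ],
  "roll": [4, 8, 12, 16, 20, 24, 28, 28.9],
  "claw": [1, 1, 1, 1, 1, 1, 1, 1],
  "force": 30
}}

```text
t: 0.87
eef_pos: [0.4367, -0.3525, 0.2254]
tool_rot: [0.0, 0.999, -0.044, 0.0]
contact_force: [0.4, -1.1, -0.5]
gripper_width: 1.001
grasp_force: 0.0
```

```bash
python3 -c "
from h import *
rows([(577,-124,200,-4.8),(577,-124,36,-4.8)])"
```

```text
t 0.87 tcp [ 436.7 -352.5  225.4] yaw -5.1 f [ 0.4 -1.1 -0.5] w 1.001 g 0.0
[119.5, -240.0, 25.4] roll -0.3
[119.5, -240.1, 189.4] roll -0.3
```

{"method": "send_rows", "body": {
  "slide": [
    [17, -34, 3],
    [34, -68, 7],
    [51, -102, 11],
    [68, -137, 14],
    [85, -171, 18],
    [102, -205, 22],
    [119.5, -240, 25],
    [119.5, -240, 60]
  ],
  "roll": [0, 0, 0, 0, 0, 0, 0, 0],
  "claw": [1, 1, 1, 1, 1, 1, 1, 1]
}}

```text
t: 1.53
eef_pos: [0.584, -0.1154, 0.1706]
tool_rot: [-0.002, 0.999, -0.037, 0.007]
contact_force: [2.9, 1.8, -0.2]
gripper_width: 1.0
grasp_force: 0.0
```

```bash
python3 -c "
from h import *
rows([(577,-124,36,-4.8)])"
```

```text
t 1.53 tcp [ 584.  -115.4  170.6] yaw -4.2 f [ 2.9  1.8 -0.2] w 1.0 g 0.0
[-8.3, 9.7, 134.4] roll 0.6
```

{"method": "send_rows", "body": {
  "slide": [
    [0, 0, 20],
    [0, 0, 45],
    [0, 0, 70],
    [0, 0, 95],
    [0, 0, 115],
    [0, 0, 129],
    [0, 0, 129],
    [0, 0, 129]
  ],
  "roll": [0, 0, 0, 0, 0, 0, 0, 0],
  "claw": [1, 1, 1, 1, 1, 1, 1, 1]
}}

```text
t: 2.2
eef_pos: [0.575, -0.1249, 0.0358]
tool_rot: [-0.0, 0.999, -0.042, -0.001]
contact_force: [0.2, 0.5, 0.8]
gripper_width: 0.999
grasp_force: 0.0
```

```bash
python3 -c "
from h import *
rows([(577,-124,36,-4.8),(573,-254,36,-4.8)])
ortho('pics/c1.png')"
```

```text
t 2.2 tcp [ 575.  -124.9   35.8] yaw -4.8 f [0.2 0.5 0.8] w 0.999 g 0.0
[2.0, -1.0, -0.2] roll -0.0
[9.0, 128.8, -0.3] roll -0.0
```

{"method": "send_rows", "body": {
  "slide": [
    [2, -1, 0],
    [2, -1, 0],
    [2, -1, 0],
    [2, -1, 0],
    [2, -1, 0],
    [2, -1, 0],
    [2, -1, 0],
    [2, -1, 0]
  ],
  "roll": [0, 0, 0, 0, 0, 0, 0, 0],
  "claw": [0.55, 0.55, 0.55, 0.55, 0.55, 0.55, 0.55, 0.55],
  "force": 25
}}

```text
t: 2.92
eef_pos: [0.5787, -0.1241, 0.0377]
tool_rot: [0.0, 0.999, -0.042, 0.001]
contact_force: [-0.4, 0.5, 6.2]
gripper_width: 0.649
grasp_force: 26.1
```

```bash
python3 -c "
from h import *
rows([(573,-254,36,-4.8)])"
```

```text
t 2.92 tcp [ 578.7 -124.1   37.7] yaw -4.8 f [-0.4  0.5  6.2] w 0.649 g 26.1
[5.3, 129.9, 1.7] roll -0.0
```

{"method": "send_rows", "body": {
  "slide": [
    [0.5, 8, 0],
    [1.5, 22, 0],
    [2.5, 40, 0],
    [4, 60, 0],
    [5, 80, 0],
    [6, 100, 0],
    [6.5, 118, 0],
    [7, 130, 0]
  ],
  "roll": [0, 0, 0, 0, 0, 0, 0, 0],
  "claw": [0.55, 0.55, 0.55, 0.55, 0.55, 0.55, 0.55, 0.55]
}}

```text
t: 3.58
eef_pos: [0.5747, -0.2552, 0.0377]
tool_rot: [-0.0, 0.999, -0.043, 0.001]
contact_force: [-0.3, 5.2, 6.2]
gripper_width: 0.65
grasp_force: 26.2
```

{"method": "send_rows", "body": {
  "slide": [
    [0, 0, 0],
    [0, 0, 0],
    [0, 0, 0],
    [0, 0, 0],
    [0, 0, 0],
    [0, 0, 0],
    [0, 0, 0],
    [0, 0, 0]
  ],
  "roll": [0, 0, 0, 0, 0, 0, 0, 0],
  "claw": [0.55, 0.55, 1, 1, 1, 1, 1, 1]
}}

```text
t: 4.25
eef_pos: [0.5735, -0.2539, 0.0362]
tool_rot: [-0.0, 0.999, -0.042, -0.0]
contact_force: [-0.1, -0.1, -0.2]
gripper_width: 1.0
grasp_force: 0.0
```

```bash
python3 -c "
from h import *
rows([(573,-254,36,-4.8)])"
```

```text
t 4.25 tcp [ 573.5 -253.9   36.2] yaw -4.8 f [-0.1 -0.1 -0.2] w 1.0 g 0.0
[-0.5, 0.2, 0.2] roll -0.0
```

{"method": "send_rows", "body": {
  "slide": [
    [0, 0, -35],
    [0, 0, -75],
    [0, 0, -115],
    [-34, -16, -120],
    [-68, -32, -120],
    [-103, -48, -120],
    [-137, -64, -120],
    [-171.3, -80, -120]
  ],
  "roll": [0, 0, 0, 3, 6, 9, 13, 16.2],
  "claw": [1, 1, 1, 1, 1, 1, 1, 1]
}}

```text
t: 4.92
eef_pos: [0.408, -0.1592, 0.1563]
tool_rot: [-0.0, 0.983, -0.184, 0.0]
contact_force: [-0.1, 0.5, 1.5]
gripper_width: 1.0
grasp_force: 0.0
```

```bash
python3 -c "
from h import *
rows([(409.5,-159.5,15,-21)])
ortho('pics/o3.png',z=0,x1=.72,y1=-.1,s=2000,w=600,h=500)"
```

```text
t 4.92 tcp [ 408.  -159.2  156.3] yaw -21.2 f [-0.1  0.5  1.5] w 1.0 g 0.0
[1.5, -0.2, 141.3] roll -0.2
```

View pics/o3.png

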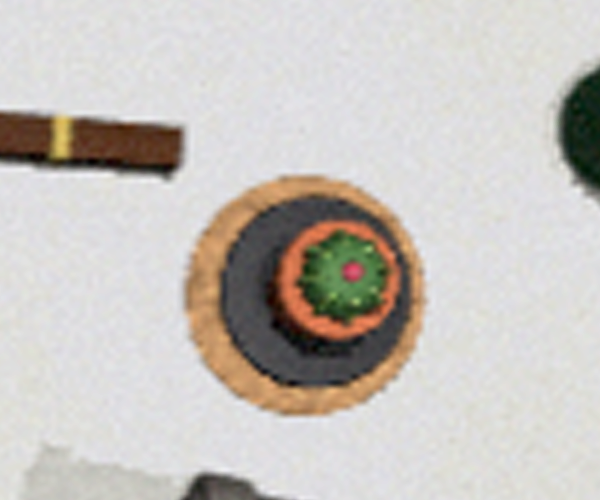

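Cork (306,296) and saucer (317,290) at 2 px/mm, so the cactus is about 4.5 mm off centre and wholly on the cork. Now the grey planter.

{"method": "send_rows", "body": {
  "slide": [
    [0, 0, 25],
    [0, 0, 55],
    [0, 0, 85],
    [0, 0, 110],
    [0, 0, 130],
    [0, 0, 141],
    [0, 0, 141],
    [0, 0, 141]
  ],
  "roll": [0, 0, 0, 0, 0, 0, 0, 0],
  "claw": [1, 1, 1, 1, 1, 1, 1, 1]
}}

```text
t: 5.63
eef_pos: [0.4095, -0.16, 0.015]
tool_rot: [-0.0, 0.983, -0.182, -0.001]
contact_force: [-0.1, -1.0, 0.5]
gripper_width: 1.001
grasp_force: 0.0
```

{"method": "send_rows", "body": {
  "slide": [
    [0, 0, 0],
    [0, 0, 0],
    [0, 0, 0],
    [0, 0, 0],
    [0, 0, 0],
    [0, 0, 0],
    [0, 0, 0],
    [0, 0, 0]
  ],
  "roll": [0, 0, 0, 0, 0, 0, 0, 0],
  "claw": [0.6, 0.6, 0.6, 0.6, 0.6, 0.6, 0.6, 0.6],
  "force": 30
}}

```text
t: 6.3
eef_pos: [0.4106, -0.1604, 0.0164]
tool_rot: [0.0, 0.983, -0.183, 0.001]
contact_force: [-0.6, 0.1, 7.5]
gripper_width: 0.699
grasp_force: 32.1
```

```bash
python3 -c "
from h import *
rows([(560,-121.5,15,-4.8),(600,-125,15,-4.8),(608.4,-125.6,15,-4.8)])"
```

```text
t 6.3 tcp [ 410.6 -160.4   16.4] yaw -21.1 f [-0.6  0.1  7.5] w 0.699 g 32.1
[125.5, -90.0, 1.7] roll -16.3
[164.1, -101.1, 1.8] roll -16.3
[172.1, -103.6, 1.8] roll -16.3
```

{"method": "send_rows", "body": {
  "slide": [
    [8, -6, 0],
    [25, -18, 0],
    [45, -32, 0],
    [65, -47, 0],
    [85, -61, 0],
    [105, -75, 0],
    [118, -85, 0],
    [125.5, -90, 0]
  ],
  "roll": [-2, -4, -7, -10, -13, -16.2, -16.2, -16.2],
  "claw": [0.6, 0.6, 0.6, 0.6, 0.6, 0.6, 0.6, 0.6]
}}

```text
t: 6.97
eef_pos: [0.5611, -0.1205, 0.0163]
tool_rot: [0.0, 0.999, -0.042, 0.001]
contact_force: [-3.2, -0.3, 9.5]
gripper_width: 0.698
grasp_force: 33.8
```

```bash
python3 -c "
from h import *
rows([(600,-125,15,-4.8),(608.4,-125.6,15,-4.8)])"
```

```text
t 6.97 tcp [ 561.1 -120.5   16.3] yaw -4.8 f [-3.2 -0.3  9.5] w 0.698 g 33.8
[39.2, 1.2, 1.3] roll 0.0
[47.6, 1.1, 1.3] roll 0.0
```

{"method": "send_rows", "body": {
  "slide": [
    [6, 0, 0],
    [14, 0, 0],
    [22, 0.5, 0],
    [30, 1, 0],
    [37, 1, 0],
    [41, 1, 0],
    [44, 1, 0],
    [45, 1, 0]
  ],
  "roll": [0, 0, 0, 0, 0, 0, 0, 0],
  "claw": [0.6, 0.6, 0.6, 0.6, 0.6, 0.6, 0.6, 0.6]
}}

```text
t: 7.63
eef_pos: [0.6031, -0.1263, 0.0163]
tool_rot: [0.0, 0.999, -0.043, -0.001]
contact_force: [-6.5, 0.8, 10.4]
gripper_width: 0.697
grasp_force: 33.8
```

{"method": "send_rows", "body": {
  "slide": [
    [1, 0, 0],
    [2, 0, 0],
    [3, 0, 0],
    [4, 0, 0],
    [4, 0, 0],
    [4, 0, 0],
    [4, 0, 0],
    [4, 0, 0]
  ],
  "roll": [0, 0, 0, 0, 0, 0, 0, 0],
  "claw": [0.6, 0.6, 0.6, 0.6, 0.6, 0.6, 0.6, 0.6]
}}

```text
t: 8.3
eef_pos: [0.6067, -0.1266, 0.0163]
tool_rot: [0.0, 0.999, -0.043, -0.001]
contact_force: [-4.0, 0.3, 8.6]
gripper_width: 0.696
grasp_force: 33.6
```

```bash
python3 -c "
from h import *
rows([(608.4,-125.6,15,-4.8)])"
```

```text
t 8.3 tcp [ 606.7 -126.6   16.3] yaw -4.9 f [-4.   0.3  8.6] w 0.696 g 33.6
[1.6, -1.2, 1.3] roll -0.1
```

{"method": "send_rows", "body": {
  "slide": [
    [1, 0, 0],
    [2, 0, 0],
    [3, 0, 0],
    [3, 0, 0],
    [4, 0, 0],
    [4, 0, 0],
    [4, 0, 0],
    [4, 0, 0]
  ],
  "roll": [0, 0, 0, 0, 0, 0, 0, 0],
  "claw": [0.6, 0.6, 0.6, 0.6, 0.6, 0.6, 0.6, 0.6]
}}

```text
t: 8.97
eef_pos: [0.6093, -0.1269, 0.0163]
tool_rot: [0.0, 0.999, -0.043, -0.002]
contact_force: [-9.4, 0.5, 13.3]
gripper_width: 0.695
grasp_force: 34.1
```

```bash
python3 -c "
from h import *
rows([(608.4,-125.6,15,-4.8)])
ortho('pics/o4.png',z=.025,x1=.70,y1=0.15,s=2200,w=800,h=400)"
```

```text
t 8.97 tcp [ 609.3 -126.9   16.3] yaw -4.9 f [-9.4  0.5 13.3] w 0.695 g 34.1
[-1.0, -1.2, 1.3] roll -0.1
```

View pics/o4.png

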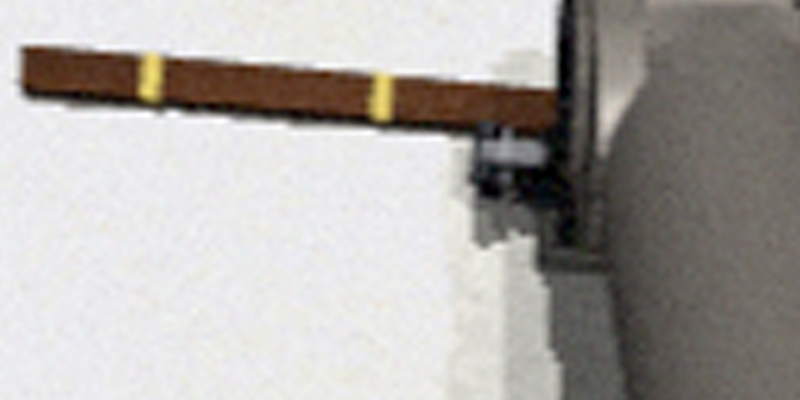

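The arm hides the grey planter, but the contact force has risen to 9 N. I'll press 3 mm more, then release and rise.

{"method": "send_rows", "body": {
  "slide": [
    [1, -0.5, 0],
    [2, -1, 0],
    [3, -1, 0],
    [3, -1, 0],
    [3, -1, 0],
    [3, -1, 0],
    [3, -1, 0],
    [3, -1, 0]
  ],
  "roll": [0, 0, 0, 0, 0, 0, 0, 0],
  "claw": [0.6, 0.6, 0.6, 0.6, 0.6, 0.6, 0.6, 0.6]
}}

```text
t: 9.68
eef_pos: [0.6093, -0.1269, 0.0163]
tool_rot: [0.001, 0.999, -0.043, -0.005]
contact_force: [-17.0, 1.1, 21.3]
gripper_width: 0.697
grasp_force: 35.1
```

```bash
python3 -c "
from h import *
rows([(608.4,-125.6,15,-4.8)])"
```

```text
t 9.68 tcp [ 609.3 -126.9   16.3] yaw -4.9 f [-17.    1.1  21.3] w 0.697 g 35.1
[-1.0, -1.2, 1.3] roll -0.1
```

{"method": "send_rows", "body": {
  "slide": [
    [-2, 0, 0],
    [-3, 0, 0],
    [-3, 0, 0],
    [-3, 0, 0],
    [-3, 0, 0],
    [-3, 0, 0],
    [-3, 0, -25],
    [-3, 0, -60]
  ],
  "roll": [0, 0, 0, 0, 0, 0, 0, 0],
  "claw": [0.6, 0.6, 1, 1, 1, 1, 1, 1]
}}

```text
t: 10.35
eef_pos: [0.6093, -0.1251, 0.0726]
tool_rot: [-0.0, 0.999, -0.042, -0.003]
contact_force: [0.4, 0.5, 0.3]
gripper_width: 0.998
grasp_force: 0.0
```

```bash
python3 -c "
from h import *
rows([(444.2,0.5,140,-2.3),(444.2,0.5,15,-2.3)])"
```

```text
t 10.35 tcp [ 609.3 -125.1   72.6] yaw -4.8 f [0.4 0.5 0.3] w 0.998 g 0.0
[-175.5, -111.3, -66.1] roll -2.5
[-174.7, -111.2, 58.9] roll -2.5
```

{"method": "send_rows", "body": {
  "slide": [
    [0, 0, -35],
    [-15, -9, -66],
    [-40, -25, -66],
    [-70, -44, -66],
    [-100, -63, -66],
    [-130, -82, -66],
    [-158, -100, -66],
    [-175.5, -111.3, -66]
  ],
  "roll": [0, 0, -1, -2, -2.5, -2.5, -2.5, -2.5],
  "claw": [1, 1, 1, 1, 1, 1, 1, 1]
}}

```text
t: 11.02
eef_pos: [0.4435, 0.0019, 0.1411]
tool_rot: [-0.0, 1.0, -0.019, -0.001]
contact_force: [1.0, -0.4, 0.3]
gripper_width: 0.999
grasp_force: 0.0
```

{"method": "send_rows", "body": {
  "slide": [
    [0, 0, 10],
    [0, 0, 30],
    [0, 0, 60],
    [0, 0, 90],
    [0, 0, 110],
    [0, 0, 122],
    [0, 0, 122],
    [0, 0, 122]
  ],
  "roll": [0, 0, 0, 0, 0, 0, 0, 0],
  "claw": [1, 1, 1, 1, 1, 1, 1, 1]
}}

```text
t: 11.68
eef_pos: [0.4465, -0.0001, 0.0187]
tool_rot: [0.0, 1.0, -0.021, -0.001]
contact_force: [-0.2, 0.2, 0.8]
gripper_width: 1.002
grasp_force: 0.0
```

```bash
python3 -c "
from h import *
rows([(444.2,0.5,15,-2.3)])"
```

```text
t 11.68 tcp [ 4.465e+02 -1.000e-01  1.870e+01] yaw -2.4 f [-0.2  0.2  0.8] w 1.002 g 0.0
[-2.4, -0.5, 3.7] roll -0.1
```

{"method": "send_rows", "body": {
  "slide": [
    [-2, 0, 3.5],
    [-2, -0.5, 3.5],
    [-2, -0.5, 3.5],
    [-2, -0.5, 3.5],
    [-2, -0.5, 3.5],
    [-2, -0.5, 3.5],
    [-2, -0.5, 3.5],
    [-2, -0.5, 3.5]
  ],
  "roll": [0, 0, 0, 0, 0, 0, 0, 0],
  "claw": [1, 0.6, 0.6, 0.6, 0.6, 0.6, 0.6, 0.6]
}}

```text
t: 12.35
eef_pos: [0.445, 0.0007, 0.0166]
tool_rot: [0.0, 1.0, -0.021, 0.001]
contact_force: [-0.9, 0.0, 6.9]
gripper_width: 0.701
grasp_force: 32.5
```

```bash
python3 -c "
from h import *
rows([(600,-20,15,-4.8),(615,-21,15,-4.8)])"
```

```text
t 12.35 tcp [445.    0.7  16.6] yaw -2.4 f [-0.9  0.   6.9] w 0.701 g 32.5
[155.7, 14.3, 1.8] roll 2.4
[170.7, 14.7, 1.9] roll 2.4
```

{"method": "send_rows", "body": {
  "slide": [
    [8, 1, 0],
    [28, 3, 0],
    [52, 5, 0],
    [78, 7, 0],
    [104, 9, 0],
    [128, 12, 0],
    [146, 13.5, 0],
    [155, 14.3, 0]
  ],
  "roll": [0, 0.5, 1, 1.5, 2, 2.4, 2.4, 2.4],
  "claw": [0.6, 0.6, 0.6, 0.6, 0.6, 0.6, 0.6, 0.6]
}}

```text
t: 13.02
eef_pos: [0.601, -0.0205, 0.0163]
tool_rot: [-0.0, 0.999, -0.042, 0.001]
contact_force: [-4.3, 0.5, 7.9]
gripper_width: 0.699
grasp_force: 33.9
```

{"method": "send_rows", "body": {
  "slide": [
    [3, 0, 0],
    [6, 0, 0],
    [9, 0, 0],
    [12, 0, 0],
    [15, 0, 0],
    [17, 0, 0],
    [18, 0, 0],
    [18, 0, 0]
  ],
  "roll": [0, 0, 0, 0, 0, 0, 0, 0],
  "claw": [0.6, 0.6, 0.6, 0.6, 0.6, 0.6, 0.6, 0.6]
}}

```text
t: 13.68
eef_pos: [0.6154, -0.0211, 0.0163]
tool_rot: [0.0, 0.999, -0.041, -0.001]
contact_force: [-2.4, 0.3, 6.7]
gripper_width: 0.695
grasp_force: 33.6
```

```bash
python3 -c "
from h import *
rows([(617.2,-21,15,-4.8)])"
```

```text
t 13.68 tcp [615.4 -21.1  16.3] yaw -4.7 f [-2.4  0.3  6.7] w 0.695 g 33.6
[1.7, -0.3, 1.3] roll 0.1
```

{"method": "send_rows", "body": {
  "slide": [
    [1, 0, 0],
    [2, 0, 0],
    [3, 0, 0],
    [4, 0, 0],
    [5, 0, 0],
    [6, 0, 0],
    [6, 0, 0],
    [6, 0, 0]
  ],
  "roll": [0, 0, 0, 0, 0, 0, 0, 0],
  "claw": [0.6, 0.6, 0.6, 0.6, 0.6, 0.6, 0.6, 0.6]
}}

```text
t: 14.35
eef_pos: [0.6174, -0.0213, 0.0163]
tool_rot: [0.0, 0.999, -0.041, -0.005]
contact_force: [-15.8, 1.8, 19.5]
gripper_width: 0.696
grasp_force: 35.1
```

```bash
python3 -c "
from h import *
rows([(617.2,-21,15,-4.8)])"
```

```text
t 14.35 tcp [617.4 -21.3  16.3] yaw -4.7 f [-15.8   1.8  19.5] w 0.696 g 35.1
[-0.2, -0.3, 1.3] roll 0.1
```

{"method": "send_rows", "body": {
  "slide": [
    [-2, 0, 0],
    [-3, 0, 0],
    [-3, 0, 0],
    [-3, 0, 0],
    [-3, 0, 0],
    [-3, 0, 0],
    [-3, 0, -25],
    [-3, 0, -60]
  ],
  "roll": [0, 0, 0, 0, 0, 0, 0, 0],
  "claw": [0.6, 0.6, 1, 1, 1, 1, 1, 1]
}}

```text
t: 15.02
eef_pos: [0.6169, -0.0217, 0.0731]
tool_rot: [0.0, 0.999, -0.041, -0.004]
contact_force: [0.5, -0.7, 1.1]
gripper_width: 0.998
grasp_force: 0.0
```

```bash
python3 -c "
from h import *
rows([(441.6,177.4,140,17)])"
```

```text
t 15.02 tcp [616.9 -21.7  73.1] yaw -4.7 f [ 0.5 -0.7  1.1] w 0.998 g 0.0
[-191.6, -183.9, -65.7] roll -21.7
```

{"method": "send_rows", "body": {
  "slide": [
    [0, 0, -35],
    [-14, -14, -66],
    [-42, -40, -66],
    [-70, -67, -66],
    [-98, -94, -66],
    [-126, -121, -66],
    [-152, -146, -66],
    [-172, -165, -66]
  ],
  "roll": [0, -2, -6, -10, -14, -18, -21, -21.7],
  "claw": [1, 1, 1, 1, 1, 1, 1, 1]
}}

```text
t: 15.68
eef_pos: [0.4597, 0.1592, 0.1419]
tool_rot: [-0.0, 0.989, 0.15, -0.0]
contact_force: [-0.4, -0.0, 0.2]
gripper_width: 1.004
grasp_force: 0.0
```

```bash
python3 -c "
from h import *
rows([(441.6,177.4,140,17),(441.6,177.4,15,17)])"
```

```text
t 15.68 tcp [459.7 159.2 141.9] yaw 17.2 f [-0.4 -0.   0.2] w 1.004 g 0.0
[-11.9, -22.7, 1.9] roll 0.2
[-11.9, -22.7, 126.9] roll 0.2
```

{"method": "send_rows", "body": {
  "slide": [
    [-6, -11, 1],
    [-12, -22.5, 3],
    [-12, -22.7, 20],
    [-12, -22.7, 55],
    [-12, -22.7, 90],
    [-12, -22.7, 114],
    [-12, -22.7, 126],
    [-12, -22.7, 126]
  ],
  "roll": [0, 0, 0, 0, 0, 0, 0, 0],
  "claw": [1, 1, 1, 1, 1, 1, 1, 1]
}}

```text
t: 16.35
eef_pos: [0.4419, 0.1744, 0.0132]
tool_rot: [0.001, 0.989, 0.148, -0.002]
contact_force: [-0.0, 0.6, -0.1]
gripper_width: 0.999
grasp_force: 0.0
```

{"method": "send_rows", "body": {
  "slide": [
    [0, 0, 0],
    [0, 0, 0],
    [0, 0, 0],
    [0, 0, 0],
    [0, 0, 0],
    [0, 0, 0],
    [0, 0, 0],
    [0, 0, 0]
  ],
  "roll": [0, 0, 0, 0, 0, 0, 0, 0],
  "claw": [1, 0.6, 0.6, 0.6, 0.6, 0.6, 0.6, 0.6]
}}

```text
t: 17.02
eef_pos: [0.445, 0.176, 0.0172]
tool_rot: [-0.001, 0.989, 0.147, 0.002]
contact_force: [-0.7, 0.1, 7.4]
gripper_width: 0.703
grasp_force: 33.3
```

```bash
python3 -c "
from h import *
rows([(575,88,15,-4.8),(622,84,15,-4.8)])"
```

```text
t 17.02 tcp [445.  176.   17.2] yaw 16.9 f [-0.7  0.1  7.4] w 0.703 g 33.3
[98.7, 122.1, 2.4] roll 21.7
[142.5, 139.6, 2.6] roll 21.7
```

{"method": "send_rows", "body": {
  "slide": [
    [6, 7, 0],
    [18, 22, 0],
    [34, 42, 0],
    [51, 63, 0],
    [68, 84, 0],
    [83, 103, 0],
    [94, 116, 0],
    [98.7, 122, 0]
  ],
  "roll": [2, 5, 8.5, 12, 15.5, 19, 21.7, 21.7],
  "claw": [0.6, 0.6, 0.6, 0.6, 0.6, 0.6, 0.6, 0.6]
}}

```text
t: 17.68
eef_pos: [0.5762, 0.0861, 0.0172]
tool_rot: [-0.0, 0.999, -0.044, 0.001]
contact_force: [-6.6, 2.8, 12.4]
gripper_width: 0.698
grasp_force: 34.6
```

```bash
python3 -c "
from h import *
rows([(615,84,15,-4.8),(622,83.7,15,-4.8),(628,83.2,15,-4.8)])"
```

```text
t 17.68 tcp [576.2  86.1  17.2] yaw -5.0 f [-6.6  2.8 12.4] w 0.698 g 34.6
[38.8, -1.3, 2.3] roll -0.2
[45.8, -1.6, 2.3] roll -0.2
[51.9, -1.6, 2.3] roll -0.2
```

{"method": "send_rows", "body": {
  "slide": [
    [6, 0, 0],
    [14, 0, 0],
    [22, 0, 0],
    [30, 0, 0],
    [36, 0, 0],
    [40, 0, 0],
    [43, 0, 0],
    [44, 0, 0]
  ],
  "roll": [0, 0, 0, 0, 0, 0, 0, 0],
  "claw": [0.6, 0.6, 0.6, 0.6, 0.6, 0.6, 0.6, 0.6]
}}

```text
t: 18.35
eef_pos: [0.6171, 0.0842, 0.0173]
tool_rot: [-0.0, 0.999, -0.041, -0.0]
contact_force: [-7.7, 0.2, 13.8]
gripper_width: 0.695
grasp_force: 34.5
```

{"method": "send_rows", "body": {
  "slide": [
    [1, 0, 0],
    [2, 0, 0],
    [3, 0, 0],
    [4, 0, 0],
    [5, 0, 0],
    [6, 0, 0],
    [7, 0, 0],
    [7, 0, 0]
  ],
  "roll": [0, 0, 0, 0, 0, 0, 0, 0],
  "claw": [0.6, 0.6, 0.6, 0.6, 0.6, 0.6, 0.6, 0.6]
}}

```text
t: 19.02
eef_pos: [0.6238, 0.0837, 0.0173]
tool_rot: [-0.0, 0.999, -0.041, -0.0]
contact_force: [-5.2, 0.4, 11.4]
gripper_width: 0.698
grasp_force: 34.2
```

```bash
python3 -c "
from h import *
rows([(626,83.6,15,-4.8)])"
```

```text
t 19.02 tcp [623.8  83.7  17.3] yaw -4.7 f [-5.2  0.4 11.4] w 0.698 g 34.2
[2.2, -0.1, 2.3] roll 0.1
```

{"method": "send_rows", "body": {
  "slide": [
    [1, 0, 0],
    [2, 0, 0],
    [3, 0, 0],
    [4, 0, 0],
    [5, 0, 0],
    [6, 0, 0],
    [6, 0, 0],
    [6, 0, 0]
  ],
  "roll": [0, 0, 0, 0, 0, 0, 0, 0],
  "claw": [0.6, 0.6, 0.6, 0.6, 0.6, 0.6, 0.6, 0.6]
}}

```text
t: 19.68
eef_pos: [0.6277, 0.0834, 0.0173]
tool_rot: [0.0, 0.999, -0.041, -0.002]
contact_force: [-12.6, -0.1, 17.4]
gripper_width: 0.697
grasp_force: 35.1
```

{"method": "send_rows", "body": {
  "slide": [
    [0.5, 0, 0],
    [1, 0, 0],
    [1.5, 0, 0],
    [2, 0, 0],
    [2, 0, 0],
    [2, 0, 0],
    [2, 0, 0],
    [2, 0, 0]
  ],
  "roll": [0, 0, 0, 0, 0, 0, 0, 0],
  "claw": [0.6, 0.6, 0.6, 0.6, 0.6, 0.6, 0.6, 0.6]
}}

```text
t: 20.35
eef_pos: [0.6277, 0.0834, 0.0173]
tool_rot: [0.0, 0.999, -0.041, -0.004]
contact_force: [-18.8, 0.6, 23.9]
gripper_width: 0.698
grasp_force: 35.9
```

Flush. Release, retract and look.

{"method": "send_rows", "body": {
  "slide": [
    [-2, 0, 0],
    [-3, 0, 0],
    [-3, 0, 0],
    [-3, 0, 0],
    [-3, 0, 0],
    [-3, 0, 0],
    [-3, 0, -25],
    [-3, 0, -60]
  ],
  "roll": [0, 0, 0, 0, 0, 0, 0, 0],
  "claw": [0.6, 0.6, 1, 1, 1, 1, 1, 1]
}}

```text
t: 21.02
eef_pos: [0.6269, 0.082, 0.073]
tool_rot: [0.001, 0.999, -0.041, -0.004]
contact_force: [0.1, -1.2, -0.1]
gripper_width: 0.998
grasp_force: 0.0
```

{"method": "send_rows", "body": {
  "slide": [
    [0, 0, -35],
    [0, 0, -75],
    [-20, 0, -115],
    [-50, 0, -130],
    [-85, 0, -130],
    [-120, 0, -130],
    [-155, 0, -130],
    [-180, 0, -130]
  ],
  "roll": [0, 0, 0, 0, 0, 0, 0, 0],
  "claw": [1, 1, 1, 1, 1, 1, 1, 1]
}}

```text
t: 21.68
eef_pos: [0.4473, 0.0975, 0.2056]
tool_rot: [0.0, 0.999, -0.041, -0.0]
contact_force: [-0.3, -0.3, -0.4]
gripper_width: 1.001
grasp_force: 0.0
```

{"method": "send_rows", "body": {
  "slide": [
    [0, -10, 0],
    [0, -35, 0],
    [0, -70, 0],
    [0, -105, 0],
    [0, -140, 0],
    [0, -170, 0],
    [0, -180, 0],
    [0, -180, 0]
  ],
  "roll": [0, 0, 0, 0, 0, 0, 0, 0],
  "claw": [1, 1, 1, 1, 1, 1, 1, 1]
}}

```text
t: 22.35
eef_pos: [0.465, 0.2807, 0.2057]
tool_rot: [-0.001, 0.999, -0.039, -0.0]
contact_force: [-0.1, -0.3, 0.6]
gripper_width: 1.001
grasp_force: 0.0
```

```bash
python3 -c "
from h import *
rows([])
ortho('pics/o5.png',z=.05,x1=.72,y1=0.18,s=1700,w=800,h=400)"
```

```text
t 22.35 tcp [465.  280.7 205.7] yaw -4.5 f [-0.1 -0.3  0.6] w 1.001 g 0.0
```

View pics/o5.png

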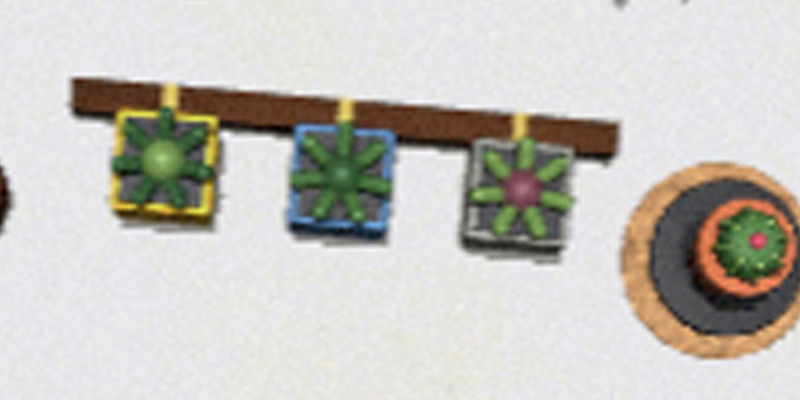

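Each stripe lines up with a planter: centres are (165,164), (342,181), (520,194) and stripe u values 171, 346, 520, which gives lateral errors of about 1 mm. All three are against the rail and square to it, and the saucer is inside the cork. Handing in.

```bash
python3 -c "
from station import bot
print(bot.hand_in())"
```

```text
the job is handed in; nothing more can be done
None
```

I handed the job in with about 22 of the 72 s used and no verdict returned: the planters are on the three brass stripes (about 1 mm off by camera, pressed against the rail at 16–19 N before release), and the cactus is wholly on the cork, about 4.5 mm off centre.

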